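Stand a ballasted pillar heavy end down on an angled base

ROBOT

A 7-joint arm with a two-finger parallel gripper is mounted at the origin on a cart in front of the work surface, level with it; the furniture and walls round the work are solid. World frame = base frame: x ahead of the robot, y to its left, z up, the work surface at z = 0. Lengths are in m, angles in rad, forces in N, time in s.
With the tool pointing down it reaches from about 0.35 to 0.9 m from the base axis. Payload 8.1 kg.
Tool frame: the origin (TCP) lies between the finger pads; the fingertips stand ahead of it and the grasp point (between the pads) is the TCP (arm.nose_length is the z of the fingertips in the tool frame, in m); z points along the fingers, y is the line along which they close (so a half turn about z gives the same grasp; the last joint's range is limited). The gripper opens to 92 mm and grips with 3 to 60 N. Pads are 19 mm wide; open, the fingers measure 130 mm over their backs; the gripper's body (75 mm by 190 mm) begins 47 mm behind the grasp point.
Start: joints at [-1.286, 0.434, 0.025, 1.573, -0.012, 1.134, -0.075], TCP at [0.236, 0.579, 0.246] pointing down, gripper open.
Joint ranges: [-2.62, 2.62], [-0.44, 2.09], [-1.27, 1.32], [0.08, 2.57], [-1.32, 4.46], [0.12, 2], [-2.74, 2.74]. Speed limits (rad/s): [2.22, 2.22, 3.01, 3.01, 3.14, 3.14, 3.14].

INTERFACE

Orientations are given as a rotation vector (axis times angle).
In Python, from cell import sensors, optics, arm gives the robot as it stands.
- The arm moves only by the tool arm_command, never from a script. Its argument "deltas" is one flat list of numbers, 7 for each row, row after row: the turn, a rotation vector about the world's x, y, z as a fraction of full scale, then the shift along the world's x, y, z as a fraction of full scale, then the finger opening in mm, from 0 to 91.8. In form: [wx, wy, wz, dx, dy, dz, fingers, wx, wy, wz, dx, dy, dz, fingers, ...]. A call has 1 to 20 rows; each row is the pose to reach, as a shift and turn from the pose commanded when the call began; what a row does not reach only later rows make up. Full scale, the value 1, is 1 m for a shift and 90 degrees for a turn. A row lasts 1/10 s, in which the tool goes at most 50 mm and 8.59 degrees, less where a joint would pass 70% of its speed; a pose out of reach is approached as far as the arm can. A call with a number of a shift or a turn outside -1 to 1 is refused whole. A call with a gripper value outside its range is refused whole. The fingers move at their own pace and stop on an object; "force" is the grip in N (left out, the last holds). Time passes only in rows, so rows that repeat a pose let the fingers close. It gives the time, the measured TCP pose, the force, the opening and the grip force at its end, in the units of the state.
- sensors.observe(): the state, without advancing time (a new reading comes with each control period).
- optics.get_image(name): name is "scene" or "side" or "wrist"; returns the picture (400x640x3 uint8, blue, green, red); there is no depth.
- optics.calibration(name): a dict with "camera_matrix" (3x3 intrinsics, pixels), "rvec" (rotation vector, rad) and "tvec" (3), from world to camera coordinates, as OpenCV has them. Camera axes: x right, y down, z forward; pixel columns grow to the right and rows downward; lengths in m; the calibration is good to about 2 mm. The wrist camera is an equidistant fisheye: a pixel r from the principal point sees the ray r / f radians off the axis. A picture is of the moment at which its call begins: read the wrist's pose just before it. calibration takes no time and is no camera call; for the wrist camera it gives the pose at the moment of the call.
- arm.sign_off(): hands the job in; it is judged then, once.
The state is a dict: "clock": time; "joints": joint angles; "dq": joint speeds; "joint_efforts": joint torques, N m; "position": TCP position; "ee_rot": TCP orientation; "force": force on the tool from outside, world axes, zero at the start; "ft_torque": the same for the moment, N m; "width": opening from 0.0 (shut) to 1.0 (fully open); "gripper_force": force on a finger pad.
Only numpy, scipy, OpenCV 4.12 (cv2) and the standard library are available. Lean on these libraries where they do the work, as an engineer would, in place of code of your own. Each camera call takes 0.05 s, during which the arm holds its last target. There are 200 camera calls.

TASK

The square pillar lying on the bench has a hidden ballast in one end, and both ends look alike: lift it a few centimetres clear of the bench to feel which end is heavy, lay it flat on the bench again and let go of it. Then take it anew and stand it heavy end down on the middle of the tilted base's rubber pad, square to the slope, so that it stays standing by itself; heavy end up it would topple. Never drop it or let it fall over, and leave the things lying around where they are.

Things in the scene. Friction and masses are not known exactly. Their poses are not given: they have to be found in the camera images.
- pillar_mid (a point): Centre of a bare aluminium bar, 130 mm long along its x, 42 mm square throughout, with a thin dark groove near either end; lying flat its centre is 21 mm up. About 0.4 kg; ballast shut inside one end (1 mm of play) puts the centre of mass about 30 mm from the centre. Which end (+x or -x) changes from start to start and cannot be seen or read from the pose.
- pad (a point): Middle of the top of the 80 x 80 mm rubber pad on the tilted base's plate, 44 mm above the bench. z: the pad's normal, 22 degrees from vertical; x: straight down the slope (roughly away from the robot); y: across. The pad grips well. At this slope the pillar stands heavy end down and topples heavy end up.
- angle_base: The fixed base under the pad, 120 mm along the slope by 100 mm, with a tilted plate of 104 x 96 mm whose upper edge is about 65 mm high; origin under its middle, x as the pad's but level. To lay the pillar down, the bench about x 0.45, y 0.06 (between this base and the black power supply, 100 mm high, to the left) is free. Held far from its heavy end the pillar may turn a little in the fingers.
- caliper: digital caliper lying on the bench; origin under its middle
- fork_clamp: metal clamping fork lying on the bench; origin under its middle
- mug: mug, 92 mm high; origin under its middle
- carton: small cardboard carton, 76 mm high; origin under its middle
- tape: roll of black tape lying flat, 57 mm across, 19 mm high; origin under its middle
- ball_driver: ball-end driver with a red handle, 184 mm long, 27 mm thick, lying; origin under its middle
Things that resemble listed ones, but are neither listed nor needed, are in the scene too. There is more than one size of the part that bears pillar_mid; the job needs the larger.

How it is judged:
On the way, in this order (a step that is already met when the one before it is completed fails the run):
1. the pillar is lifted clear of the bench: its centre over 36 mm high (height (world z) of pillar_mid above 0.036 m and contact force between pillar and the fingers above 0.5 N), for 0.2 s.
2. the pillar lies flat on the bench again, let go (height (world z) of pillar_mid below 0.03 m and angle between pillar_mid's own x axis and vertical between 1.5 and 1.64 rad and contact force between pillar and the fingers below 0.1 N), for 0.1 s.
At the end, for the whole second after the job is handed in: The pillar stands by itself on the pad, at rest, square to the slope within 4 degrees, its centre line within 16 mm of the pad's middle along and across the slope (which lasts only heavy end down) (angle between the x axis of pillar_mid and the z axis of pad, either way round below 0.07 rad and x of pillar_mid in the frame of pad between -0.016 and 0.016 m and y of pillar_mid in the frame of pad between -0.016 and 0.016 m and z of pillar_mid in the frame of pad between 0.06 and 0.07 m and linear speed of pillar below 0.02 m/s); the robot touches nothing.
It fails at once if the pillar falls over or is dropped (turns faster than 4.5 rad/s or moves faster than 0.6 m/s out of the fingers) (contact force between pillar and the fingers below 0.1 N and (angular speed of pillar above 4.5 rad/s or linear speed of pillar above 0.6 m/s)).
It fails at once if a bystander (caliper, clamping fork, mug, carton, tape roll, ball driver) is shifted by more than 25 mm (distance of any of caliper, fork_clamp, mug, carton, tape, ball_driver from where it was at the start of the episode above 0.025 m).
It also fails if it takes over 45 s, if anything falls off the work surface, if the arm or the gripper's body presses on something with over 40 N, if the wrist force passes 120 N, or if a joint passes its speed limit or range.

## Working session

There is one attempt and no reset: what is moved stays moved. The work goes in short steps, Python scripts to look and compute and a tool call to move; the robot and the scene stay as the last step left them, time stands still between calls to the robot, and variables do not carry over. Pictures are saved under pics/ and viewed, at most 10 in all, crops included, and the job is handed in when it is done.

Besides the shell and the picture viewer there is one more tool, called after "Request:" in YAML: its name, and indented under it one key for each argument. arm_command: Moves the arm, as the interface text tells. Its arguments: {"type":"object","properties":{"deltas":{"type":"array","items":{"type":"number"}},"force":{"type":"number"}},"required":["deltas"]}

```bash
ls; mkdir -p pics; python3 - <<'E'
from cell import sensors,optics,arm
import cv2,numpy as np
s=sensors.observe();print(s, arm.nose_length)
for n in("scene","side"):
    im=optics.get_image(n);cv2.imwrite(f"pics/{n}0.png",im)
    c=optics.calibration(n);print(n,c)
E
```

```text
pics
{'clock': 0.0, 'joints': array([-1.2856076 ,  0.43521926,  0.02500792,  1.5740823 , -0.01158663,
        1.13398779, -0.07510087]), 'dq': array([-0.00112976, -0.00018089,  0.00061377, -0.00159204, -0.00158974,
        0.00078847, -0.00033116]), 'joint_efforts': array([ 7.37540031e-04, -6.67849302e+01,  9.85478573e-01, -3.14454246e+01,
       -6.05546334e-02,  4.30577353e-02,  1.70565631e-04]), 'position': array([0.23623355, 0.57812763, 0.24495339]), 'ee_rot': array([-6.05450595e-01, -3.08256299e+00,  2.42878763e-03]), 'force': array([-0.47531937,  0.06663099, -0.00757646]), 'ft_torque': array([-0.00491273, -0.07326362, -0.0152827 ]), 'gripper_force': 0.0, 'width': 1.0023688521273597} 0.019
scene {'camera_matrix': array([[513.91997575,   0.        , 313.50099323],
       [  0.        , 513.91997575, 182.9440423 ],
       [  0.        ,   0.        ,   1.        ]]), 'rvec': array([ 0.99401899, -2.62458542,  0.81402752]), 'tvec': array([0.40431989, 0.33314487, 1.46070115])}
side {'camera_matrix': array([[382.34551858,   0.        , 326.91310672],
       [  0.        , 382.34551858, 200.30667369],
       [  0.        ,   0.        ,   1.        ]]), 'rvec': array([ 2.16068984, -1.23006465,  0.45832342]), 'tvec': array([-0.27035973,  0.38168463,  0.84455298])}
```

View pics/scene0.png

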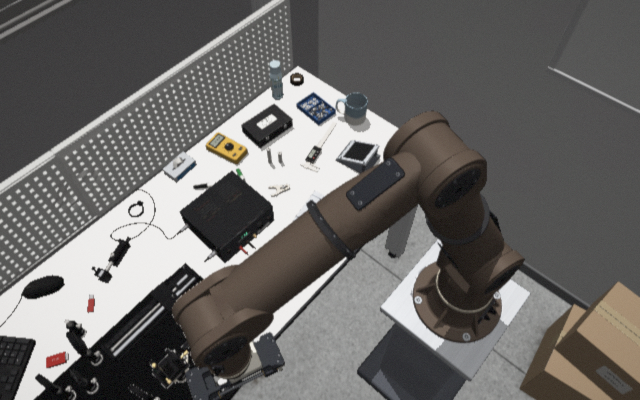

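View pics/side0.png

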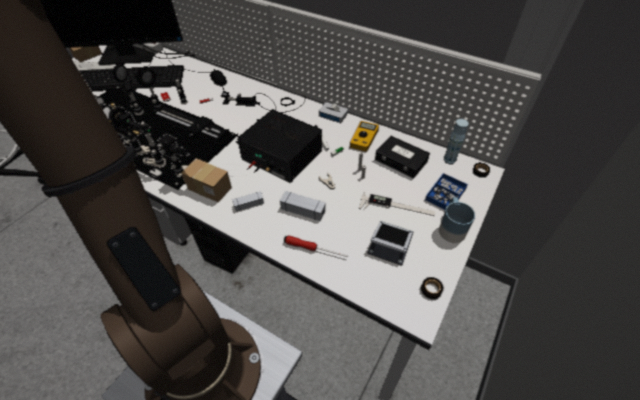

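The side view shows two aluminium bars: a shorter one at about (248,200) and a longer one at about (303,205). The tilted base is at about (391,242), with the driver in front at (315,247) and the carton at (207,180). In the scene view the arm hides the bars. I expect the longer bar (303,205) to be the pillar, so I'll measure both and check in a crop.

```bash
cat > h.py <<'E'
import cv2,numpy as np
from cell import sensors,optics,arm
from scipy.spatial.transform import Rotation as R
def ray(n,uv,c=None):
    c=c or optics.calibration(n);Rm=cv2.Rodrigues(c["rvec"])[0];K=c["camera_matrix"]
    uv=np.atleast_2d(np.float64(uv));p=(uv-K[:2,2])/K[0,0]
    if n=="wrist":
        th=np.linalg.norm(p,axis=1,keepdims=True);d=np.hstack([p/np.maximum(th,1e-9)*np.sin(th),np.cos(th)])
    else: d=np.hstack([p,np.ones((len(p),1))])
    return -Rm.T@np.ravel(c["tvec"]),d@Rm
def onz(n,uv,z,c=None):
    o,d=ray(n,uv,c);return o+d*((z-o[2])/d[:,2])[:,None]
E
python3 - <<'E'
from h import *
im=cv2.imread("pics/side0.png")
cv2.imwrite("pics/crop0.png",cv2.resize(im[165:275,225:425],None,fx=4,fy=4,interpolation=cv2.INTER_CUBIC))
for uv in [(248,200),(303,205),(391,242),(315,248),(207,180),(280,145)]: print(uv,onz("side",uv,0.02).round(3))
print(optics.calibration("wrist"))
E
```

```text
(248, 200) [[0.437 0.22  0.02 ]]
(303, 205) [[0.504 0.067 0.02 ]]
(391, 242) [[ 0.517 -0.212  0.02 ]]
(315, 248) [[ 0.393 -0.044  0.02 ]]
(207, 180) [[0.436 0.382 0.02 ]]
(280, 145) [[0.689 0.281 0.02 ]]
{'camera_matrix': array([[309.70691629,   0.        , 318.20612042],
       [  0.        , 309.70691629, 199.77010851],
       [  0.        ,   0.        ,   1.        ]]), 'rvec': array([-2.41127026, -1.62228022, -0.22102972]), 'tvec': array([-0.62468293, -0.0349041 ,  0.38946056])}
```

View pics/crop0.png

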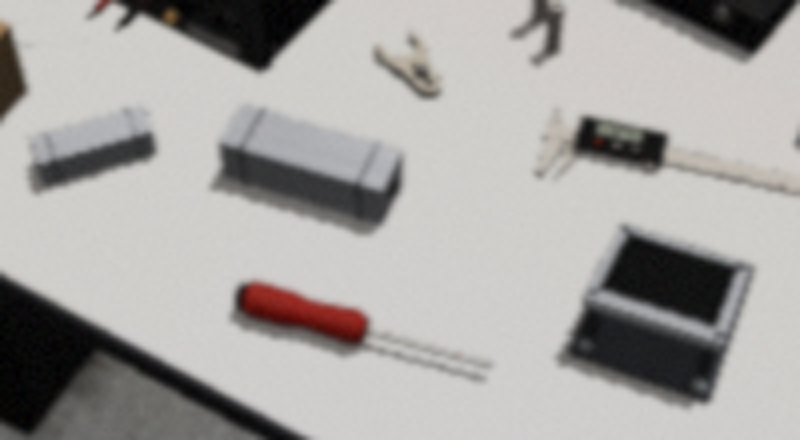

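The crop confirms it: the larger bar runs from crop (222,147) to (402,190), with a groove near each end. The small bar at crop (90,145) is the decoy. I'll move over the bench for a wrist survey.

Request:
arm_command:
  deltas: [0, 0, 0, 0.1, -0.3, 0.08, 91.8, 0, 0, 0, 0.1, -0.3, 0.08, 91.8, 0, 0, 0, 0.1, -0.3, 0.08, 91.8, 0, 0, 0, 0.1, -0.3, 0.08, 91.8, 0, 0, 0, 0.1, -0.3, 0.08, 91.8, 0, 0, 0, 0.1, -0.3, 0.08, 91.8, 0, 0, 0, 0.2, -0.6, 0.1, 91.8, 0, 0, 0, 0.2, -0.6, 0.1, 91.8, 0, 0, 0, 0.2, -0.6, 0.1, 91.8, 0, 0, 0, 0.2, -0.6, 0.1, 91.8, 0, 0, 0, 0.2, -0.6, 0.1, 91.8, 0, 0, 0, 0.2, -0.6, 0.1, 91.8, 0, 0, 0, 0.2, -0.6, 0.1, 91.8, 0, 0, 0, 0.2, -0.6, 0.1, 91.8]
  force: 40

```text
clock: 1.5
position: [0.4372, -0.0273, 0.3463]
ee_rot: [0.618, 3.078, -0.002]
force: [0.7, 0.9, -0.1]
width: 0.999
gripper_force: 0.0
```

```bash
cat >> h.py <<'E'
import json
def log():
    s=sensors.observe();open("log.txt","a").write(json.dumps([list(s["joints"]),list(s["position"]),list(s["ee_rot"])])+"\n");return s
E
python3 - <<'E'
from h import *
s=log();print(s["clock"],s["joints"].round(3),s["position"].round(4),s["ee_rot"].round(3))
c=optics.calibration("wrist");im=optics.get_image("wrist");cv2.imwrite("pics/w1.png",im);np.save("w1.npy",c,allow_pickle=True)
print("cam",ray("wrist",[318,200],c))
E
```

```text
1.5 [-0.567  0.021  0.528  1.866 -0.009  1.255  1.138] [ 0.4372 -0.0273  0.3463] [ 6.180e-01  3.078e+00 -2.000e-03]
cam (array([0.37055489, 0.00115462, 0.48471886]), array([[ 0.25055668, -0.10604196, -0.9622767 ]]))
```

View pics/w1.png

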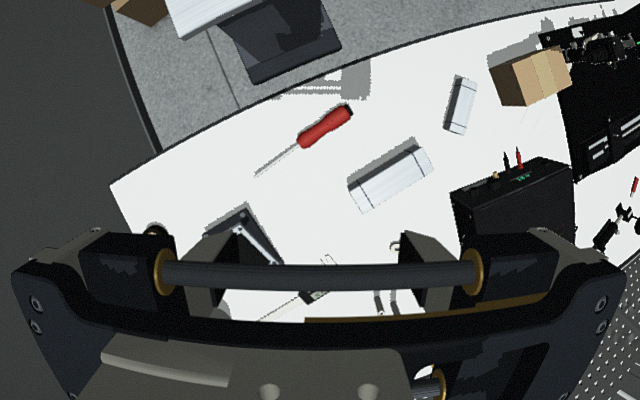

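The wrist view shows the pillar at (390,175), running from (350,190) to (430,160). The small decoy is at (460,105), the driver at (310,135), and the base is partly behind a finger at (240,240). Next, an enlarged composite of the scene and wrist views for precise corners.

```bash
python3 - <<'E'
from h import *
sc=optics.get_image("scene");cv2.imwrite("pics/scene1.png",sc)
w=cv2.imread("pics/w1.png");sd=optics.get_image("side");cv2.imwrite("pics/side1.png",sd)
r=lambda im,u,v,W,H,f:cv2.resize(im[v:v+H,u:u+W],None,fx=f,fy=f,interpolation=cv2.INTER_CUBIC)
a=np.hstack([r(w,335,125,100,75,4),r(sd,275,185,100,75,4)])
b=np.hstack([r(sd,360,215,100,75,4),r(sc,270,130,100,75,4)])
cv2.imwrite("pics/comp1.png",np.vstack([a,b]))
E
```

```text
(no output)
```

View pics/comp1.png

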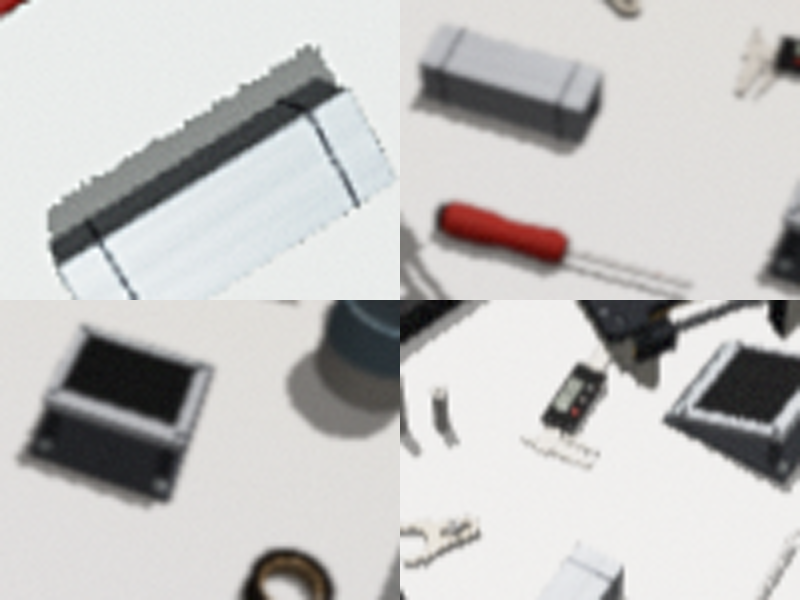

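Top-face corners of the pillar in side pixels are (285,191), (326,202.5), (321,212.5) and (280,200.5). In the wrist view they are (421,147.5), (434,170) and (349,190.5). Pad corners in side are (382,224.5), (410,232.5), (406,246) and (376,238). The scene view shows part of the pad at (354,142.5), (342.5,158) and (365.5,165).

```bash
python3 - <<'E'
from h import *
np.set_printoptions(precision=4,suppress=True)
c=np.load("w1.npy",allow_pickle=True).item()
S=onz("side",[(285,191.25),(326,202.5),(321.25,212.5),(280.25,200.5)],.042);print(S,S.mean(0))
W=onz("wrist",[(421.25,147.5),(433.75,170),(348.75,190.5)],.042,c);print(W, (W[1]+W[2])/2)
f=lambda n,uv,z:np.array([onz(n,u,zz)[0] for u,zz in zip(uv,z)])
P=f("side",[(382,224.5),(410,232.5),(406,246),(376.25,238)],[.029,.029,.059,.059]);print(P,P.mean(0))
e=(P[0]+P[1]-P[2]-P[3]);print("slope az",np.degrees(np.arctan2(e[1],e[0])));e=P[0]+P[3]-P[1]-P[2];print(np.degrees(np.arctan2(e[1],e[0]))-90)
print(f("scene",[(353.75,142.5),(342.5,158),(365.5,165)],[.059,.029,.029]))
E
```

```text
[[ 0.507   0.1318  0.042 ]
 [ 0.5316  0.004   0.042 ]
 [ 0.4926 -0.0034  0.042 ]
 [ 0.4699  0.1229  0.042 ]] [0.5003 0.0638 0.042 ]
[[ 0.4701  0.1249  0.042 ]
 [ 0.5098  0.1329  0.042 ]
 [ 0.4898 -0.0001  0.042 ]] [0.4998 0.0664 0.042 ]
[[ 0.5518 -0.1675  0.029 ]
 [ 0.5663 -0.2461  0.029 ]
 [ 0.4979 -0.258   0.059 ]
 [ 0.4812 -0.1804  0.059 ]] [ 0.5243 -0.213   0.044 ]
slope az 10.165315130877495
11.27725188665201
[[ 0.5534 -0.2169  0.059 ]
 [ 0.5538 -0.1605  0.029 ]
 [ 0.478  -0.1883  0.029 ]]
```

Request:
arm_command:
  deltas: [0, 0, -0.637, 0.064, 0.09, -0.12, 80, 0, 0, -0.637, 0.064, 0.09, -0.12, 80, 0, 0, -0.637, 0.064, 0.09, -0.12, 80, 0, 0, -0.637, 0.064, 0.09, -0.12, 80, 0, 0, -0.637, 0.064, 0.09, -0.12, 80, 0, 0, -0.637, 0.064, 0.09, -0.12, 80, 0, 0, -0.637, 0.064, 0.09, -0.23, 80, 0, 0, -0.637, 0.064, 0.09, -0.23, 80, 0, 0, -0.637, 0.064, 0.09, -0.23, 80, 0, 0, -0.637, 0.064, 0.09, -0.23, 80, 0, 0, -0.637, 0.064, 0.09, -0.23, 80]

```text
clock: 2.75
position: [0.5013, 0.0692, 0.1173]
ee_rot: [2.009, 2.415, 0.002]
force: [0.8, -0.3, 0.2]
width: 0.869
gripper_force: 0.0
```

```bash
python3 - <<'E'
from h import *
s=log();print(s["joints"].round(3),s["position"].round(4),s["ee_rot"].round(4)); print(R.from_rotvec(s["ee_rot"]).as_matrix().round(3));print(s["force"],s["ft_torque"])
E
```

```text
[-0.648  0.433  0.541  2.042 -0.324  0.748  0.276] [0.5013 0.0692 0.1173] [2.0085e+00 2.4148e+00 2.3000e-03]
[[-0.182  0.983  0.001]
 [ 0.983  0.182  0.001]
 [ 0.     0.002 -1.   ]]
[ 0.76457111 -0.30720159  0.21088278] [-0.12033167 -0.02189064 -0.01087115]
```

Request:
arm_command:
  deltas: [0, 0, 0, 0, -0.004, -0.05, 80, 0, 0, 0, 0, -0.004, -0.093, 80, 0, 0, 0, 0, -0.004, -0.093, 80, 0, 0, 0, 0, -0.004, -0.093, 80, 0, 0, 0, 0, -0.004, -0.093, 30, 0, 0, 0, 0, -0.004, -0.093, 30, 0, 0, 0, 0, -0.004, -0.093, 30, 0, 0, 0, 0, -0.004, -0.093, 30, 0, 0, 0, 0, -0.004, -0.093, 30, 0, 0, 0, 0, -0.004, -0.093, 30]
  force: 50

```text
clock: 3.75
position: [0.5004, 0.0647, 0.0229]
ee_rot: [-2.01, -2.414, -0.0]
force: [-0.6, -0.1, 4.6]
width: 0.457
gripper_force: 50.0
```

```bash
python3 - <<'E'
from h import *
s=log();print(s)
E
```

```text
{'clock': 3.75, 'joints': array([-0.54280963,  0.58442768,  0.42344682,  2.10397237, -0.45611092,
        0.54110214,  0.39710606]), 'dq': array([ 2.21743928e-04,  3.80921180e-05, -7.26582074e-05, -1.98005211e-03,
       -6.64307348e-04,  1.30160137e-03, -1.08369711e-03]), 'joint_efforts': array([ 1.90544659e-01, -5.66720653e+01,  7.38746122e+00, -1.56704307e+01,
        6.75884052e-02, -2.98192827e-01,  5.33749606e-02]), 'position': array([0.50041102, 0.06468278, 0.02294899]), 'ee_rot': array([-2.00998504e+00, -2.41443038e+00, -3.94279738e-04]), 'force': array([-0.62091591, -0.13365012,  4.62717574]), 'ft_torque': array([-0.01227613,  0.2988233 , -0.04653897]), 'gripper_force': 50.00087097287178, 'width': 0.45732282999141627}
```

Gripped at 42 mm, as expected. I'll lift it 5 cm and feel the moment.

Request:
arm_command:
  deltas: [0, 0, 0, 0, 0, 0.02, 30, 0, 0, 0, 0, 0, 0.05, 30, 0, 0, 0, 0, 0, 0.05, 30, 0, 0, 0, 0, 0, 0.05, 30, 0, 0, 0, 0, 0, 0.05, 30, 0, 0, 0, 0, 0, 0.05, 30, 0, 0, 0, 0, 0, 0.05, 30, 0, 0, 0, 0, 0, 0.05, 30]

```text
clock: 4.55
position: [0.5001, 0.0644, 0.0723]
ee_rot: [-2.01, -2.414, 0.001]
force: [-0.6, -0.5, -3.3]
width: 0.456
gripper_force: 50.0
```

```bash
python3 - <<'E'
from h import *
s=log();print(s["joints"].round(3),s["position"].round(4),s["force"].round(2),s["ft_torque"].round(3))
for i in range(4):
    im=optics.get_image("side");s=sensors.observe();print(s["force"].round(2),s["ft_torque"].round(3))
cv2.imwrite("pics/side2.png",im)
# 1st-order kinematic fit
D=[json.loads(l) for l in open("log.txt")]
D.insert(0,[[-1.2856,.4352,.0250,1.5741,-.0116,1.1340,-.0751],[.23623,.57813,.24495],[-.60545,-3.08256,.00243]])
def fk(q,p):
    T=R.identity();x=np.zeros(3);H,L1,L2,L3,a1,a2,a3,b,z1,z7=p
    off=[z1,0,0,0,0,0,z7]
    tr=[(0,0,H),(0,b,0),(a1,0,L1),(a2,0,0),(0,0,L2),(a3,0,0),(0,0,L3)]
    ax=['z','y','z','y','z','y','z'];sg=[-1,1,-1,1,-1,1,-1]
    for i in range(7):
        x=x+T.apply(tr[i]); T=T*R.from_euler(ax[i],SG[i]*(q[i])+off[i])
    return x+T.apply(tr[6]) if False else x+T.apply((0,0,L3)),T
import itertools
from scipy.optimize import least_squares
best=[]
def mk(p):
    def r():
        o=[]
        for q,x,w in D:
            X,T=fk(q,p);o+=list((X-x)*5)+list((T.inv()*R.from_rotvec(w)).as_rotvec())
        return np.array(o)
    return r()
for s3,s5,s7,s1 in itertools.product([1,-1],repeat=4):
    SG=[s1,1,s3,1,s5,1,s7]
    for z7 in(0,1.57,3.14,-1.57):
        f=least_squares(mk,[.35,.45,.45,.12,0,0,0,0,0,z7],loss='soft_l1',f_scale=.05);best.append((f.cost,SG,f.x.round(4)))
best.sort(key=lambda b:b[0])
for b in best[:3]:print(b)
E
```

```text
[-0.601  0.504  0.498  2.078 -0.39   0.65   0.342] [0.5001 0.0644 0.0723] [-0.58 -0.46 -3.35] [ 0.036  0.022 -0.028]
[ 0.83  0.79 -2.78] [-0.053  0.077 -0.053]
[ 0.28 -0.03 -3.75] [ 0.029  0.027 -0.036]
[-0.18 -0.05 -3.7 ] [ 0.     0.112 -0.006]
[-0.05  0.49 -3.53] [ 0.06   0.057 -0.008]
(np.float64(5.777483026867259e-05), [-1, 1, -1, 1, -1, 1, -1], array([-0.1961,  0.5622,  0.4259, -0.0596, -0.011 ,  0.0135,  0.0069,
       -0.0392, -0.0227,  1.5481]))
(np.float64(5.777483026868536e-05), [-1, 1, -1, 1, -1, 1, -1], array([-0.1961,  0.5622,  0.4259, -0.0596, -0.011 ,  0.0135,  0.0069,
       -0.0392, -0.0227,  1.5481]))
(np.float64(5.777483026868647e-05), [-1, 1, -1, 1, -1, 1, -1], array([-0.1961,  0.5622,  0.4259, -0.0596, -0.011 ,  0.0135,  0.0069,
       -0.0392, -0.0227,  1.5481]))
```

```bash
python3 - <<'E'
from h import *
A=[]
for i in range(20):
    optics.get_image("scene");s=sensors.observe();A.append(np.r_[s["force"],s["ft_torque"],s["joint_efforts"][4:]])
A=np.array(A);print(A.mean(0).round(3),(A.std(0)/20**.5).round(3),s["clock"])
E
```

```text
[-3.200e-02  1.570e-01 -3.444e+00  3.100e-02  5.200e-02 -1.000e-03
  3.000e-02  2.900e-02 -0.000e+00] [0.095 0.112 0.113 0.008 0.008 0.006 0.    0.    0.   ] 5.75
```

```bash
python3 - <<'E'
from h import *
s=sensors.observe();print(s["joints"].round(4),s["joint_efforts"].round(4),s["position"].round(4))
E
```

```text
[-0.6013  0.5029  0.4979  2.0781 -0.3899  0.6505  0.3417] [ 6.00000e-04 -5.65924e+01  7.98810e+00 -2.02844e+01  2.95000e-02
  2.97000e-02 -6.00000e-04] [0.5004 0.0646 0.0727]
```

Request:
arm_command:
  deltas: [0, 0, 0, 0, 0, -0.025, 30, 0, 0, 0, 0, 0, -0.045, 30, 0, 0, 0, 0, 0, -0.05, 30, 0, 0, 0, 0, 0, -0.05, 30, 0, 0, 0, 0, 0, -0.05, 30, 0, 0, 0, 0, 0, -0.05, 80, 0, 0, 0, 0, 0, -0.05, 80, 0, 0, 0, 0, 0, -0.05, 80, 0, 0, 0, 0, 0, -0.05, 80, 0, 0, 0, 0, 0, -0.05, 80, 0, 0, 0, 0, 0, 0, 80, 0, 0, 0, 0, 0, 0, 80, 0, 0, 0, 0, 0, 0, 80, 0, 0, 0, 0, 0, 0, 80, 0, 0, 0, 0, 0, 0, 80]

```text
clock: 7.25
position: [0.4997, 0.0646, 0.072]
ee_rot: [-2.009, -2.414, 0.002]
force: [-1.0, 0.6, 0.1]
width: 0.868
gripper_force: 0.0
```

```bash
python3 - <<'E'
from h import *
A=[]
for i in range(16):
    optics.get_image("scene");s=sensors.observe();A.append(np.r_[s["force"],s["ft_torque"]])
A=np.array(A);print(A.mean(0).round(3),(A.std(0)/4).round(3),s["clock"])
print(s["joints"].round(4),s["joint_efforts"].round(4),s["position"].round(4),s["width"])
cv2.imwrite("pics/side3.png",optics.get_image("side"))
E
```

```text
[-0.064 -0.288  0.122 -0.064  0.033 -0.002] [0.098 0.134 0.095 0.01  0.006 0.006] 8.05
[-0.6052  0.5038  0.5035  2.0784 -0.3944  0.6513  0.3463] [ 5.70000e-03 -5.49837e+01  7.69410e+00 -1.94178e+01 -2.83000e-02
  6.38000e-02  1.00000e-04] [0.5004 0.0646 0.0728] 0.870539469653586
```

Loaded minus unloaded moment is (+0.095, +0.019) Nm. A mass 30 mm toward the −y end predicts (+0.10, +0.018), so the heavy end is the −y end. Next I'll try the standing-up orientation with the gripper empty, up in free space.

```bash
python3 - <<'E'
from h import *
a=np.radians(10.5);u=np.array([np.cos(a),np.sin(a),0]);v=np.array([-np.sin(a),np.cos(a),0])
for t in(90,70,-70,-90): 
    r=(R.from_rotvec(v*np.radians(22))*R.from_rotvec(u*np.radians(t))).as_rotvec(degrees=True);print(t,(r/90).round(4))
E
```

```text
90 [ 0.9351  0.3684 -0.1918]
70 [ 0.716   0.3495 -0.1492]
-70 [-0.7937  0.0696  0.1492]
-90 [-1.005   0.0088  0.1918]
```

Request:
arm_command:
  deltas: [0, 0, 0, 0.0, 0, 0.1, 80, 0, 0, 0, 0.0, 0, 0.1, 80, 0.716, 0.3495, -0.1492, 0.03, -0.17, 0.2, 80, 0.716, 0.3495, -0.1492, 0.03, -0.17, 0.2, 80, 0.716, 0.3495, -0.1492, 0.03, -0.17, 0.2, 80, 0.716, 0.3495, -0.1492, 0.03, -0.17, 0.2, 80, 0.716, 0.3495, -0.1492, 0.03, -0.17, 0.2, 80, 0.716, 0.3495, -0.1492, 0.03, -0.17, 0.2, 80, 0.716, 0.3495, -0.1492, 0.03, -0.17, 0.2, 80, 0.716, 0.3495, -0.1492, 0.03, -0.17, 0.2, 80, 0.716, 0.3495, -0.1492, 0.03, -0.17, 0.2, 80, 0.716, 0.3495, -0.1492, 0.03, -0.17, 0.2, 80, 0.716, 0.3495, -0.1492, 0.03, -0.17, 0.2, 80, 0.716, 0.3495, -0.1492, 0.03, -0.17, 0.2, 80, 0.716, 0.3495, -0.1492, 0.03, -0.17, 0.2, 80]

```text
clock: 9.6
position: [0.5307, -0.1049, 0.2733]
ee_rot: [-1.428, -1.31, -0.571]
force: [0.2, -0.9, -0.1]
width: 0.871
gripper_force: 0.0
```

```bash
cat > kin.py <<'E'
from h import *
from scipy.optimize import least_squares
SG=[-1,1,-1,1,-1,1,-1]; AX='zyzyzyz'
LO=np.array([-2.62,-.44,-1.27,.08,-1.32,.12,-2.74]);HI=np.array([2.62,2.09,1.32,2.57,4.46,2,2.74])
def fk(q,p,full=False):
    H,L1,L2,L3,a1,a2,a3,b,z1,z7,cz=p
    tr=[(0,0,H),(0,b,0),(a1,0,L1),(a2,0,0),(0,0,L2),(a3,0,0),(0,0,0)]
    T=R.identity();x=np.zeros(3);P=[]
    for i in range(7):
        x=x+T.apply(tr[i]);P.append(x); T=T*R.from_euler(AX[i],SG[i]*q[i]+(z1 if i==0 else z7 if i==6 else 0))
    x=x+T.apply((cz,0,L3))
    return (x,T,P) if full else (x,T)
def fit():
    D=[json.loads(l) for l in open("log.txt")]
    D.insert(0,[[-1.2856,.4352,.0250,1.5741,-.0116,1.1340,-.0751],[.23623,.57813,.24495],[-.60545,-3.08256,.00243]])
    def r(p):
        o=[]
        for q,x,w in D:
            X,T=fk(q,p);o+=list((X-x)*5)+list((T.inv()*R.from_rotvec(w)).as_rotvec())
        return np.array(o)
    f=least_squares(r,[.3,.5,.43,.38,0,0,0,0,0,1.55,0]);return f.x,np.abs(f.fun).max()
def ik(x,T,p,q0,w=1e-3):
    def r(q):
        X,t=fk(q,p);return np.r_[(X-x)*10,(T.inv()*t).as_rotvec()*3,w*(q-q0)]
    f=least_squares(r,np.clip(q0,LO+.01,HI-.01),bounds=(LO,HI));X,t=fk(f.x,p)
    return f.x,np.linalg.norm(X-x)*1e3,np.degrees((T.inv()*t).magnitude())
E
python3 - <<'E'
from kin import *
s=log();print(s["clock"],s["joints"].round(3),s["position"].round(4),s["ee_rot"].round(3));print(R.from_rotvec(s["ee_rot"]).as_matrix().round(3))
p,e=fit();print(p.round(4),e)
np.save("p.npy",p)
E
```

```text
9.6 [ 0.442  0.849  0.133  1.374 -0.802  1.997  0.608] [ 0.5307 -0.1049  0.2733] [-1.428 -1.31  -0.571]
[[ 0.283  0.912 -0.298]
 [ 0.403  0.169  0.9  ]
 [ 0.871 -0.374 -0.32 ]]
[ 2.7330e-01  5.5690e-01  4.2560e-01  3.4880e-01 -6.7000e-03  6.4000e-03
  3.6000e-03 -4.7100e-02 -1.1200e-02  1.5609e+00  1.1000e-03] 0.019695934605748477
```

```bash
python3 - <<'E'
from kin import *
np.set_printoptions(precision=3,suppress=True)
print("mug",onz("side",[(455,238)],0),"mugtop c",onz("side",[(459,212)],.092),"tape",onz("side",[(431,288)],.019),"psu corners",onz("side",[(280,175),(322,140)],[0])[:],onz("side",[(280,152)],.1))
p=np.load("p.npy");a=np.radians(10.5);u=np.array([np.cos(a),np.sin(a),0]);v=np.array([-np.sin(a),np.cos(a),0])
n=R.from_rotvec(v*np.radians(22)).apply([0,0,1]);pad=np.array([.524,-.213,.044])
R0=R.from_rotvec([2.0085,2.4148,0])
s=sensors.observe();rng=np.random.default_rng(0)
for t in(90,80,70,60,-60,-70,-80,-90):
    T=R.from_rotvec(v*np.radians(22))*R.from_rotvec(u*np.radians(t))*R0
    x=pad+n*.08;b=None
    for k in range(25):
        q0=s["joints"] if k==0 else rng.uniform(LO,HI)
        r=ik(x,T,p,q0)
        if b is None or r[1]+r[2]<b[1]+b[2]:b=r
    print(t,T.as_matrix()[:,2],b[0],round(b[1],2),round(b[2],2)); print("  wrist,elbow",fk(b[0],p,True)[2][5],fk(b[0],p,True)[2][3])
E
```

```text
mug [[ 0.636 -0.359  0.   ]] mugtop c [[ 0.649 -0.342  0.092]] tape [[ 0.441 -0.357  0.019]] psu corners [[0.587 0.211 0.   ]
 [0.805 0.184 0.   ]] [[0.592 0.203 0.1  ]]
90 [-0.182  0.983 -0.001] [ 0.81   1.323 -0.324  1.068 -0.684  2.     0.462] 0.0 0.0
  wrist,elbow [ 0.617 -0.551  0.117] [ 0.335 -0.426  0.411]
80 [-0.243  0.956 -0.162] [ 0.987  1.409 -0.889  1.026 -0.2    1.853  0.148] 0.0 0.0
  wrist,elbow [ 0.638 -0.541  0.174] [ 0.262 -0.484  0.366]
70 [-0.297  0.9   -0.318] [ 0.747  1.186 -0.315  1.072 -0.475  1.897  0.471] 0.0 0.0
  wrist,elbow [ 0.657 -0.522  0.228] [ 0.344 -0.388  0.483]
60 [-0.342  0.817 -0.464] [ 0.476  1.084  0.195  1.14  -0.657  1.941  0.724] 0.0 0.0
  wrist,elbow [ 0.672 -0.493  0.279] [ 0.412 -0.273  0.534]
-60 [-0.026 -0.886 -0.463] [-0.627  0.84   0.507  1.967  0.874  0.95  -0.529] 0.0 0.0
  wrist,elbow [0.563 0.101 0.281] [0.367 0.198 0.646]
-70 [ 0.046 -0.947 -0.317] [-1.089  1.446  1.32   2.058 -0.169  0.533  0.39 ] 0.0 0.0
  wrist,elbow [0.538 0.123 0.23 ] [0.308 0.461 0.347]
-80 [ 0.116 -0.98  -0.161] [-0.033  1.023 -0.45   1.974  1.462  1.811 -1.053] 0.0 0.0
  wrist,elbow [0.513 0.134 0.175] [ 0.476 -0.034  0.564]
-90 [ 0.183 -0.983  0.   ] [-0.845  1.21   0.63   2.081  1.145  1.007 -1.024] 0.0 0.0
  wrist,elbow [0.49  0.135 0.119] [0.388 0.351 0.471]
```

The trial orientation is reachable, but from the right the gripper would sweep over the mug at about (0.64,−0.35). From the left it's clear, and the arm barely reconfigures. So I'll pick the pillar up again, turn it by about −160° so the heavy end faces left, and lay it down.

Request:
arm_command:
  deltas: [-0.716, -0.3495, 0.1492, -0.03, 0.17, -0.08, 70, -0.716, -0.3495, 0.1492, -0.03, 0.17, -0.08, 70, -0.716, -0.3495, 0.1492, -0.03, 0.17, -0.08, 70, -0.716, -0.3495, 0.1492, -0.03, 0.17, -0.08, 70, -0.716, -0.3495, 0.1492, -0.03, 0.17, -0.08, 70, -0.716, -0.3495, 0.1492, -0.03, 0.17, -0.08, 70, -0.716, -0.3495, 0.1492, -0.03, 0.17, -0.08, 70, -0.716, -0.3495, 0.1492, -0.03, 0.17, -0.08, 70, -0.716, -0.3495, 0.1492, -0.03, 0.17, -0.08, 70, -0.716, -0.3495, 0.1492, -0.03, 0.17, -0.15, 70, -0.716, -0.3495, 0.1492, -0.03, 0.17, -0.18, 70, -0.716, -0.3495, 0.1492, -0.03, 0.17, -0.18, 70]

```text
clock: 10.8
position: [0.4966, 0.065, 0.0892]
ee_rot: [-2.004, -2.414, 0.01]
force: [-1.6, -2.0, 0.5]
width: 0.761
gripper_force: 0.0
```

```bash
python3 - <<'E'
from kin import *
s=log();print(s["clock"],s["joints"].round(3),s["position"].round(4),s["ee_rot"].round(3));print(R.from_rotvec(s["ee_rot"]).as_matrix().round(3))
w=optics.get_image("wrist");cv2.imwrite("pics/w4.png",w)
E
```

```text
10.8 [-0.413  0.443  0.232  2.052 -0.158  0.671  0.107] [0.4966 0.065  0.0892] [-2.004 -2.414  0.01 ]
[[-0.184  0.983 -0.007]
 [ 0.983  0.184 -0.002]
 [-0.001 -0.008 -1.   ]]
```

Request:
arm_command:
  deltas: [0, 0, 0, 0, 0, -0.04, 70, 0, 0, 0, 0, 0, -0.07, 70, 0, 0, 0, 0, 0, -0.07, 70, 0, 0, 0, 0, 0, -0.07, 30, 0, 0, 0, 0, 0, -0.07, 30, 0, 0, 0, 0, 0, -0.07, 30, 0, 0, 0, 0, 0, -0.07, 30, 0, 0, 0, 0, 0, -0.07, 30, 0, 0, 0, 0, 0, -0.03, 30, 0, 0, -0.8333, 0, 0, -0.01, 30, 0, 0, -0.8333, 0, 0, 0, 30, 0, 0, -0.8333, 0, 0, 0, 30, 0, 0, -0.8333, 0, 0, 0, 30, 0, 0, -0.8333, 0, 0, 0, 30, 0, 0, -0.8333, 0, 0, 0, 30, 0, 0, -0.8333, 0, 0, 0, 30, 0, 0, -0.8333, 0, 0, 0, 30, 0, 0, -0.8333, 0, 0, 0, 30, 0, 0, -0.8333, 0, 0, 0, 30]

```text
clock: 12.75
position: [0.5, 0.0649, 0.0927]
ee_rot: [3.065, 0.69, -0.001]
force: [-0.2, 0.8, -3.1]
width: 0.457
gripper_force: 50.0
```

Request:
arm_command:
  deltas: [0, 0, -0.8333, 0, 0, 0, 30, 0, 0, -0.8333, 0, 0, 0, 30, 0, 0, -0.8333, 0, 0, 0, 30, 0, 0, -0.8333, 0, 0, 0, 30, 0, 0, -0.8333, 0, 0, 0, 30, 0, 0, -0.8333, 0, 0, 0, 30, 0, 0, -0.8333, 0, 0, 0, 30, 0, 0, -0.8333, 0, 0, 0, 30, 0, 0, -0.8333, 0, 0, 0, 30, 0, 0, -0.8333, 0, 0, 0, 30, 0, 0, -0.8333, 0, 0, 0, 30]

```text
clock: 13.85
position: [0.5001, 0.0646, 0.0926]
ee_rot: [2.856, -1.309, -0.001]
force: [-0.4, 0.3, -3.6]
width: 0.452
gripper_force: 50.0
```

```bash
python3 - <<'E'
from kin import *
s=log();print(s["clock"],s["joints"].round(3),s["position"].round(4),s["force"],s["width"]);print(R.from_rotvec(s["ee_rot"]).as_matrix().round(3))
E
```

```text
13.85 [-0.91   0.616  0.982  2.084 -0.715  0.823 -1.922] [0.5001 0.0646 0.0926] [-0.36792942  0.34248026 -3.64176904] 0.45235629028098795
[[ 0.653 -0.757 -0.001]
 [-0.757 -0.653 -0.   ]
 [-0.     0.001 -1.   ]]
```

Request:
arm_command:
  deltas: [0, 0, -0.2778, 0, 0, 0, 30, 0, 0, -0.2778, 0, 0, 0, 30, 0, 0, -0.2778, 0, 0, 0, 30, 0, 0, -0.2778, 0, 0, 0, 30, 0, 0, -0.2778, 0, 0, -0.03, 30, 0, 0, -0.2778, 0, 0, -0.06, 30, 0, 0, -0.2778, 0, 0, -0.0705, 30, 0, 0, -0.2778, 0, 0, -0.0705, 30, 0, 0, -0.2778, 0, 0, -0.0705, 30, 0, 0, -0.2778, 0, 0, -0.0705, 70, 0, 0, -0.2778, 0, 0, -0.0705, 70, 0, 0, -0.2778, 0, 0, -0.0705, 70, 0, 0, -0.2778, 0, 0, -0.0705, 70, 0, 0, -0.2778, 0, 0, -0.0705, 70, 0, 0, -0.2778, 0, 0, -0.03, 70, 0, 0, -0.2778, 0, 0, 0.02, 70, 0, 0, -0.2778, 0, 0, 0.07, 70, 0, 0, -0.2778, 0, 0, 0.1, 70]

```text
clock: 15.65
position: [0.5011, 0.0639, 0.1958]
ee_rot: [-2.498, 1.903, -0.003]
force: [0.3, 1.1, 0.0]
width: 0.767
gripper_force: 0.0
```

Request:
arm_command:
  deltas: [0, 0, 1, -0.03, 0.04, 0.02, 70, 0, 0, 1, -0.03, 0.04, 0.02, 70, 0, 0, 1, -0.03, 0.04, 0.02, 70, 0, 0, 1, -0.03, 0.04, 0.02, 70, 0, 0, 1, -0.03, 0.04, 0.02, 70, 0, 0, 1, -0.03, 0.04, 0.02, 70, 0, 0, 1, -0.03, 0.04, 0.02, 70, 0, 0, 1, -0.03, 0.04, 0.02, 70, 0, 0, 1, -0.03, 0.04, 0.02, 70, 0, 0, 1, -0.03, 0.04, 0.02, 70, 0, 0, 1, -0.03, 0.04, 0.02, 70]

```text
clock: 16.75
position: [0.4703, 0.1044, 0.2128]
ee_rot: [-3.112, -0.431, -0.0]
force: [0.0, -0.1, 0.1]
width: 0.762
gripper_force: 0.0
```

Request:
arm_command:
  deltas: [0, 0, 1, 0, 0, 0, 70, 0, 0, 1, 0, 0, 0, 70, 0, 0, 1, 0, 0, 0, 70, 0, 0, 1, 0, 0, 0, 70, 0, 0, 1, 0, 0, 0, 70, 0, 0, 1, 0, 0, 0, 70, 0, 0, 1, 0, 0, 0, 70, 0, 0, 1, 0, 0, 0, 70, 0, 0, 1, 0, 0, 0, 70, 0, 0, 1, 0, 0, 0, 70, 0, 0, 1, 0, 0, 0, 70]

```text
clock: 17.85
position: [0.4702, 0.1043, 0.2127]
ee_rot: [-1.896, -2.505, 0.0]
force: [-0.4, -1.6, -0.5]
width: 0.761
gripper_force: 0.0
```

```bash
python3 - <<'E'
from kin import *
s=log();print(s["clock"],s["joints"].round(3),s["position"].round(4),s["ee_rot"]);print(R.from_rotvec(s["ee_rot"]).as_matrix().round(3))
c=optics.calibration("wrist");np.save("w5.npy",c,allow_pickle=True);w=optics.get_image("wrist")
sd=optics.get_image("side");cv2.imwrite("pics/side5.png",sd);cv2.imwrite("pics/w5.png",w)
cv2.imwrite("pics/comp5.png",np.vstack([cv2.resize(sd[180:255,265:425],(800,375),interpolation=cv2.INTER_CUBIC),cv2.resize(w[:300,100:600],(375,225))[:, :].copy() if 0 else cv2.copyMakeBorder(cv2.resize(w[100:300,150:550],(450,225)),0,0,0,350,cv2.BORDER_CONSTANT)]))
E
```

```text
17.85 [-0.739  0.245  0.502  1.987 -0.144  0.944  0.111] [0.4702 0.1043 0.2127] [-1.89587011e+00 -2.50499885e+00  2.10069298e-04]
[[-0.272  0.962 -0.   ]
 [ 0.962  0.272 -0.   ]
 [-0.    -0.    -1.   ]]
```

View pics/comp5.png

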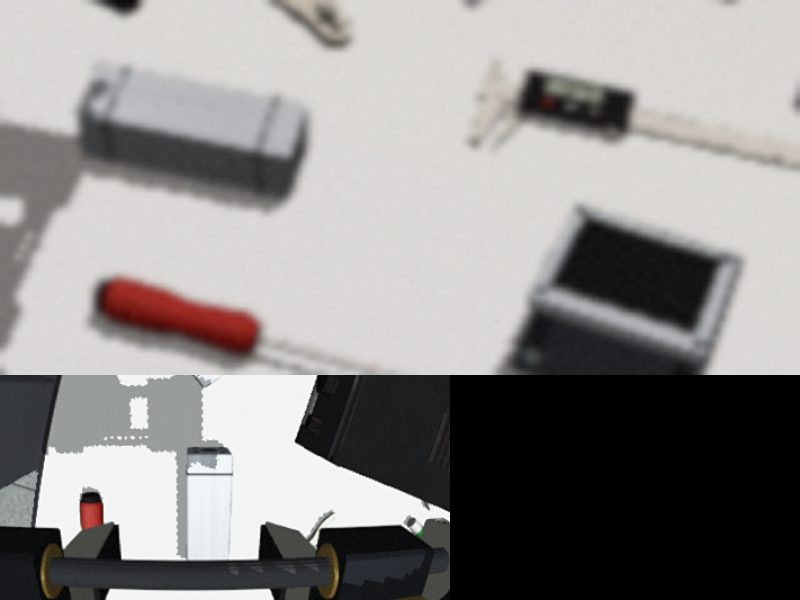

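The composite shows the pillar lying flat and parallel to the tool's x axis. In side pixels its top-face corners are about (284,192.5), (326,200.5), (322,210.5) and (281,201.5). In the wrist view the heavy end's edge is near (316..356,171). I'll compute the regrasp and the final pose.

```bash
python3 - <<'E'
from kin import *
np.set_printoptions(precision=4,suppress=True)
S=onz("side",[(284.4,192.6),(326.4,200.6),(322.4,210.4),(281.4,201.6)],.042);print(S,S.mean(0))
c=np.load("w5.npy",allow_pickle=True).item()
W=onz("wrist",[(316.2,171),(356,171)],.042,c);print(W,W.mean(0))
ax=np.array([-.272,.962,0]);print("centre from wrist",W.mean(0)-.065*ax)
p,e=fit();print(p,e);np.save("p.npy",p)
a=np.radians(10.5);u=np.array([np.cos(a),np.sin(a),0]);v=np.array([-np.sin(a),np.cos(a),0])
s=sensors.observe();Tn=R.from_rotvec(s["ee_rot"])
n=R.from_rotvec(v*np.radians(22)).apply([0,0,1]);pad=np.array([.524,-.213,.044])
R0=R.from_matrix(np.array([[-u[1],u[0],0],[u[0],u[1],0],[0,0,-1]]).T) if 0 else R.from_matrix(np.c_[v,u,[0,0,-1]])
T=R.from_rotvec(v*np.radians(22))*R.from_rotvec(-u*np.radians(65))*R0
G=R.from_rotvec(np.radians(25)*Tn.as_matrix()[:,1])*Tn
print("regrasp->final rot/90",(T*G.inv()).as_rotvec(degrees=True)/90,"n",n)
for d in(.1,.075):
    q,e1,e2=ik(pad+n*d,T,p,s["joints"],1e-2);print(q,e1,e2,fk(q,p,True)[2][5])
print(T.as_matrix())
E
```

```text
[[ 0.5016  0.1302  0.042 ]
 [ 0.5385  0.0068  0.042 ]
 [ 0.5009 -0.0023  0.042 ]
 [ 0.4681  0.1176  0.042 ]] [0.5023 0.0631 0.042 ]
[[0.4643 0.1196 0.042 ]
 [0.5033 0.1308 0.042 ]] [0.4838 0.1252 0.042 ]
centre from wrist [0.5015 0.0627 0.042 ]
[ 0.2716  0.5566  0.425   0.351  -0.0075  0.0061 -0.0019 -0.0397 -0.0167
  1.5553 -0.0025] 0.018971974911274336
regrasp->final rot/90 [-1.0024 -0.035   0.1484] n [0.3683 0.0683 0.9272]
[-0.9449  1.0918  1.0261  2.0038  0.4715  0.665  -0.1579] 0.0020608556290315906 0.0011580518673080977 [0.5565 0.1177 0.2722]
[-0.9543  1.1461  1.0316  2.0269  0.4236  0.6153 -0.1548] 0.0022097075779825602 0.001196728265571964 [0.5473 0.116  0.249 ]
[[-0.4108  0.9117  0.0095]
 [ 0.3537  0.169  -0.92  ]
 [-0.8403 -0.3746 -0.3918]]
```

Request:
arm_command:
  deltas: [0.2673, 0.0756, 0, 0.0345, -0.051, -0.11, 70, 0.2673, 0.0756, 0, 0.0345, -0.051, -0.11, 70, 0.2673, 0.0756, 0, 0.0345, -0.051, -0.11, 70, 0.2673, 0.0756, 0, 0.0345, -0.051, -0.11, 70, 0.2673, 0.0756, 0, 0.0345, -0.051, -0.11, 70, 0.2673, 0.0756, 0, 0.0345, -0.051, -0.11, 70, 0.2673, 0.0756, 0, 0.0345, -0.051, -0.15, 70, 0.2673, 0.0756, 0, 0.0345, -0.051, -0.187, 70, 0.2673, 0.0756, 0, 0.0345, -0.051, -0.187, 70, 0.2673, 0.0756, 0, 0.0345, -0.051, -0.187, 70, 0.2673, 0.0756, 0, 0.0345, -0.051, -0.187, 70]

```text
clock: 19.05
position: [0.5056, 0.0545, 0.0277]
ee_rot: [-1.676, -2.206, -0.37]
force: [1.2, 0.1, 0.8]
width: 0.761
gripper_force: 0.0
```

```bash
python3 - <<'E'
from kin import *
s=log();print(s["clock"],s["joints"].round(3),s["position"].round(4),s["force"].round(2));print(R.from_rotvec(s["ee_rot"]).as_matrix().round(3))
E
```

```text
19.05 [-0.126  0.662  0.267  1.987 -0.787  0.86   1.003] [0.5056 0.0545 0.0277] [1.23 0.13 0.78]
[[-0.243  0.963 -0.114]
 [ 0.873  0.268  0.406]
 [ 0.422 -0.001 -0.907]]
```

Request:
arm_command:
  deltas: [0, 0, 0, 0, 0, 0, 30, 0, 0, 0, 0, 0, 0, 30, 0, 0, 0, 0, 0, 0, 30, 0, 0, 0, 0, 0, 0, 30, 0, 0, 0, 0, 0, 0, 30, 0, 0, 0, 0, 0, 0, 30]
  force: 60

```text
clock: 19.65
position: [0.5048, 0.0535, 0.0261]
ee_rot: [-1.677, -2.203, -0.369]
force: [-1.4, -1.2, 5.8]
width: 0.45
gripper_force: 60.0
```

```bash
python3 - <<'E'
from kin import *
np.set_printoptions(precision=4,suppress=True)
s=log();print(s["clock"],s["position"].round(4),s["force"].round(2),s["gripper_force"])
G=R.from_rotvec(s["ee_rot"])
ax=np.array([-.272,.962,0])   # heavy direction
ct=G.inv().apply(np.array([.502,.063,.021])-s["position"]); at=G.inv().apply(ax)
# resolve closing axis: pillar centred between pads
ct[1]=0;print("centre in tool",ct,"heavy axis in tool",at);np.savez("grasp.npz",ct=ct,at=at,G=G.as_matrix())
E
```

```text
19.65 [0.5048 0.0535 0.0261] [-1.4  -1.22  5.8 ] 60.00141777098179
centre in tool [0.0068 0.     0.0088] heavy axis in tool [ 0.9058 -0.0055  0.4229]
```

Request:
arm_command:
  deltas: [0, 0, 0, 0, 0, 0.03, 30, 0, 0, 0, 0, 0, 0.08, 30, -0.5, -0.0175, 0.074, 0, 0, 0.12, 30, -0.5, -0.0175, 0.074, 0.02, -0.02, 0.16, 30, -0.5, -0.0175, 0.074, 0.02, -0.05, 0.17, 30, -0.5, -0.0175, 0.074, 0.02, -0.05, 0.17, 30, -0.5, -0.0175, 0.074, 0.02, -0.05, 0.17, 30, -0.5, -0.0175, 0.074, 0.02, -0.05, 0.17, 30, -0.5, -0.0175, 0.074, 0.02, -0.05, 0.17, 30, -0.5, -0.0175, 0.074, 0.02, -0.05, 0.17, 30]

```text
clock: 20.65
position: [0.5245, 0.0034, 0.1954]
ee_rot: [1.704, 2.414, -0.539]
force: [0.5, -1.8, -3.8]
width: 0.455
gripper_force: 60.0
```

```bash
cat > fin.py <<'E'
from kin import *
np.set_printoptions(precision=4,suppress=True)
g=np.load("grasp.npz");s=log();C=R.from_rotvec(s["ee_rot"])
a=np.radians(10.5);u=np.array([np.cos(a),np.sin(a),0]);v=np.array([-np.sin(a),np.cos(a),0])
n=R.from_rotvec(v*np.radians(22)).apply([0,0,1]);pad=np.array([.524,-.213,.044])
# tool orientation with heavy axis -> -n and tool y -> down the slope (orthonormal)
sx=np.cross(v,n);at=g["at"]/np.linalg.norm(g["at"]);yt=np.array([0,1,0])-at[1]*at;yt/=np.linalg.norm(yt)
T=R.from_matrix(np.c_[-n,sx,np.cross(-n,sx)]@np.c_[at,yt,np.cross(at,yt)].T)
tcp=lambda h:pad+n*(.065+h)-T.apply(g["ct"])
cur=s["position"]+C.apply(g["ct"])
if __name__=="__main__":
    print(s["clock"],s["joints"],s["position"],s["force"],s["width"])
    print("rot/90",(T*C.inv()).as_rotvec(degrees=True)/90)
    for h in(.06,.02,.002,0):print(h,tcp(h),tcp(h)-s["position"])
    e=cur-pad;print("pillar in pad xyz",e@sx,e@v,e@n,"axis",np.degrees(np.arccos(-C.apply(at)@n)))
E
python3 fin.py
```

```text
20.65 [-0.7775  0.4762  0.6409  1.8362  0.0841  1.0759  0.1264] [0.5245 0.0034 0.1954] [ 0.5105 -1.7637 -3.824 ] 0.45467564958773227
rot/90 [-0.5016 -0.0216  0.0748]
0.06 [ 0.5727 -0.1988  0.1691] [ 0.0482 -0.2022 -0.0264]
0.02 [ 0.558  -0.2015  0.132 ] [ 0.0335 -0.2049 -0.0634]
0.002 [ 0.5513 -0.2028  0.1153] [ 0.0268 -0.2061 -0.0801]
0 [ 0.5506 -0.2029  0.1134] [ 0.0261 -0.2063 -0.082 ]
pillar in pad xyz -0.018304743905084044 0.2159926093785749 0.14485462749775213 axis 44.39400362291657
```

Request:
arm_command:
  deltas: [-0.5016, -0.0216, 0.0748, 0.02, -0.05, 0, 30, -0.5016, -0.0216, 0.0748, 0.02, -0.05, 0, 30, -0.5016, -0.0216, 0.0748, 0.02, -0.05, 0, 30, -0.5016, -0.0216, 0.0748, 0.02, -0.05, 0, 30, -0.5016, -0.0216, 0.0748, 0.03, -0.09, 0, 30, -0.5016, -0.0216, 0.0748, 0.04, -0.13, 0, 30, -0.5016, -0.0216, 0.0748, 0.045, -0.17, -0.01, 30, -0.5016, -0.0216, 0.0748, 0.048, -0.202, -0.026, 30, -0.5016, -0.0216, 0.0748, 0.048, -0.202, -0.026, 30, -0.5016, -0.0216, 0.0748, 0.048, -0.202, -0.026, 30, -0.5016, -0.0216, 0.0748, 0.048, -0.202, -0.026, 30, -0.5016, -0.0216, 0.0748, 0.048, -0.202, -0.026, 30]

```text
clock: 21.85
position: [0.5735, -0.1977, 0.1697]
ee_rot: [1.197, 1.859, -1.214]
force: [0.0, 0.2, -3.6]
width: 0.455
gripper_force: 60.0
```

```bash
python3 fin.py; python3 - <<'E'
from h import *
sd=optics.get_image("side");cv2.imwrite("pics/side6.png",sd);sc=optics.get_image("scene");cv2.imwrite("pics/scene6.png",sc)
r=lambda im,u,v,W,H,f:cv2.resize(im[v:v+H,u:u+W],None,fx=f,fy=f,interpolation=cv2.INTER_CUBIC)
cv2.imwrite("pics/comp6.png",np.hstack([r(sd,350,160,80,100,5),r(sc,290,90,80,100,5)]))
E
```

```text
21.85 [-0.8751  0.9586  0.8943  1.9544  0.643   0.8142 -0.267 ] [ 0.5735 -0.1977  0.1697] [ 0.0059  0.1999 -3.6033] 0.45469572238610384
rot/90 [-0.0007  0.0009 -0.0012]
0.06 [ 0.5727 -0.1988  0.1691] [-0.0008 -0.0011 -0.0006]
0.02 [ 0.558  -0.2015  0.132 ] [-0.0155 -0.0038 -0.0377]
0.002 [ 0.5513 -0.2028  0.1153] [-0.0222 -0.0051 -0.0544]
0 [ 0.5506 -0.2029  0.1134] [-0.0229 -0.0052 -0.0562]
pillar in pad xyz 0.0007268033697242619 0.0009422173152889205 0.12594545839729637 axis 0.08970076252285547
```

View pics/comp6.png

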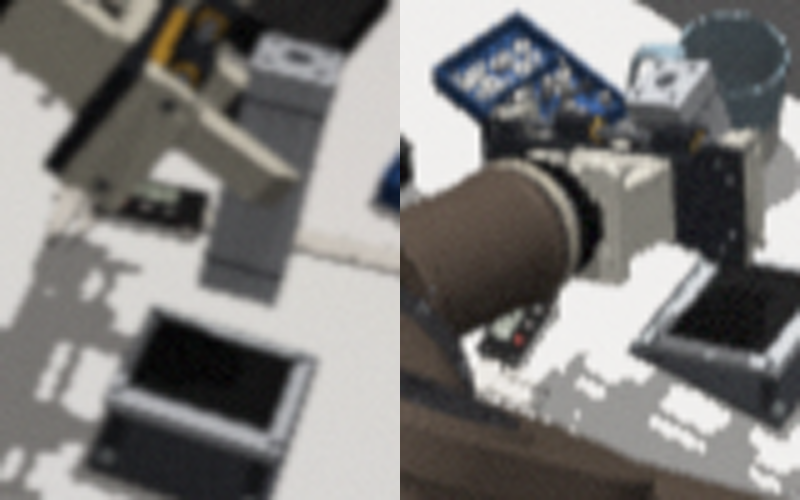

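The pillar hangs upright over the pad. In side crop pixels its left edge runs (245,70)→(203,288) and its bottom edge (203,288)→(275,303). I'll check these against the projected model.

```bash
python3 - <<'E'
from fin import *
c=optics.calibration("side")
pr=lambda X:cv2.projectPoints(np.float64(X),c["rvec"],c["tvec"],c["camera_matrix"],None)[0].reshape(-1,2)
h=C.apply(at);y=C.apply(yt);w=np.cross(h,y)
X=[cur+sl*.065*h+.021*(i*y+j*w) for sl in(-1,1) for i in(-1,1) for j in(-1,1)]
print("pillar crop px (top4,bottom4; (i,j))");print((pr(X)-[350,160])*5)
P=[pad+.04*(i*sx+j*v) for i in(1,-1) for j in(1,-1)]
print("pad px pred",pr(P)," meas (382,224.5),(410,232.5),(376.25,238),(406,246)")
print((pr(P)-[350,160])*5)
E
```

```text
pillar crop px (top4,bottom4; (i,j))
[[249.2541  58.9289]
 [334.6953  80.1811]
 [262.0792  29.6331]
 [344.4556  49.8067]
 [194.2111 285.5807]
 [273.7802 307.6504]
 [208.1815 250.161 ]
 [285.0874 271.1326]]
pad px pred [[382.0223 224.0864]
 [410.0401 232.0537]
 [376.0792 238.2633]
 [405.9153 247.034 ]]  meas (382,224.5),(410,232.5),(376.25,238),(406,246)
[[160.1113 320.432 ]
 [300.2004 360.2683]
 [130.396  391.3166]
 [279.5763 435.1698]]
```

```bash
python3 - <<'E'
import cv2,numpy as np
g=cv2.cvtColor(cv2.imread("pics/side6.png"),6).astype(float)
def edge(rows,u0,u1):
    P=[]
    for r in rows:
        l=g[r,u0:u1];d=np.abs(np.diff(l));k=d.argmax();s=slice(max(k-2,0),k+3);P.append((r,u0+.5+(d[s]*np.arange(len(d))[s]).sum()/d[s].sum()))
    P=np.array(P);f=np.polyfit(P[:,0],P[:,1],1);return f,np.abs(np.polyval(f,P[:,0])-P[:,1]).max()
for n,rows,u0,u1,a,b in[("R",range(184,206),402,420,(334.7,80.2),(273.8,307.7)),("L",range(201,214),386,400,(249.3,58.9),(194.2,285.6))]:
    f,e=edge(rows,u0,u1);print(n,"slope",f[0],"pred",(b[0]-a[0])/(b[1]-a[1]),"res",e,"u at row 200:",np.polyval(f,200),"pred",350+np.interp(200,[160+a[1]/5,160+b[1]/5],[a[0],b[0]])/5)
E
```

```text
R slope -0.26424807926993565 pred -0.2676923076923076 res 0.30204011650607754 u at row 200: 410.350036619437 pred 410.5260923076923
L slope -0.031700184851799755 pred -0.24305249228054707 res 0.8926419449419996 u at row 200: 390.6609595338724 pred 393.001058667843
```

The right edge matches the model within 0.2 px and 0.2°. Descending along the pad normal.

Request:
arm_command:
  deltas: [0, 0, 0, -0.007, -0.002, -0.018, 30, 0, 0, 0, -0.014, -0.0035, -0.035, 30, 0, 0, 0, -0.018, -0.0045, -0.046, 30, 0, 0, 0, -0.02, -0.005, -0.051, 30, 0, 0, 0, -0.02, -0.005, -0.051, 30, 0, 0, 0, -0.02, -0.005, -0.051, 30, 0, 0, 0, -0.02, -0.005, -0.051, 30]

```text
clock: 22.65
position: [0.5534, -0.2034, 0.1194]
ee_rot: [1.197, 1.857, -1.215]
force: [-1.1, -0.5, -3.4]
width: 0.457
gripper_force: 60.0
```

```bash
python3 fin.py
```

```text
22.65 [-0.8739  1.0437  0.8725  2.0087  0.638   0.7243 -0.3545] [ 0.5534 -0.2034  0.1194] [-1.081  -0.4857 -3.4497] 0.4574013437523124
rot/90 [ 0.0004  0.001  -0.0007]
0.06 [ 0.5727 -0.1988  0.1691] [0.0193 0.0046 0.0497]
0.02 [ 0.558  -0.2015  0.132 ] [0.0046 0.0018 0.0126]
0.002 [ 0.5513 -0.2028  0.1153] [-0.0021  0.0006 -0.0041]
0 [ 0.5506 -0.2029  0.1134] [-0.0028  0.0005 -0.006 ]
pillar in pad xyz 0.00026284409460426353 -0.0010002088759245532 0.07154541215355646 axis 0.11189633685759585
```

Predicted height is 6.5 mm above the pad. I'll lower it in small steps until contact.

Request:
arm_command:
  deltas: [0, 0, 0, -0.001, 0, -0.003, 30, 0, 0, 0, -0.002, 0, -0.005, 30, 0, 0, 0, -0.002, 0, -0.005, 30, 0, 0, 0, -0.002, 0, -0.005, 30]

```text
clock: 23.05
position: [0.5522, -0.2035, 0.1154]
ee_rot: [1.195, 1.855, -1.216]
force: [1.9, 4.2, 7.7]
width: 0.452
gripper_force: 60.0
```

Request:
arm_command:
  deltas: [0, 0, 0, -0.0004, 0, -0.001, 30, 0, 0, 0, -0.0004, 0, -0.001, 30, 0, 0, 0, -0.0004, 0, -0.001, 30]

```text
clock: 23.35
position: [0.5522, -0.2036, 0.1154]
ee_rot: [1.194, 1.854, -1.216]
force: [2.2, 8.1, 13.9]
width: 0.452
gripper_force: 60.0
```

```bash
python3 fin.py
```

```text
23.35 [-0.8756  1.0539  0.8716  2.0126  0.6388  0.7167 -0.3648] [ 0.5522 -0.2036  0.1154] [ 2.1716  8.1035 13.9333] 0.4520760973341376
rot/90 [ 0.0024  0.0019 -0.0015]
0.06 [ 0.5727 -0.1988  0.1691] [0.0205 0.0048 0.0537]
0.02 [ 0.558  -0.2015  0.132 ] [0.0058 0.002  0.0166]
0.002 [ 0.5513 -0.2028  0.1153] [-0.0009  0.0008 -0.0001]
0 [ 0.5506 -0.2029  0.1134] [-0.0016  0.0007 -0.0019]
pillar in pad xyz 0.0006435235595470227 -0.0010117089615051622 0.0673540136905637 axis 0.305606851028506
```

Contact. I'll ease the push, relax the grip, open, then check before retreating.

Request:
arm_command:
  deltas: [0, 0, 0, 0.0004, 0, 0.001, 30, 0, 0, 0, 0.0004, 0, 0.001, 30]
  force: 15

```text
clock: 23.55
position: [0.5521, -0.2038, 0.1153]
ee_rot: [1.195, 1.855, -1.216]
force: [5.6, 0.9, 7.0]
width: 0.455
gripper_force: 15.0
```

Request:
arm_command:
  deltas: [0, 0, 0, 0, 0, 0, 30, 0, 0, 0, 0, 0, 0, 30, 0, 0, 0, 0, 0, 0, 30]
  force: 4

```text
clock: 23.85
position: [0.5513, -0.2035, 0.1141]
ee_rot: [1.196, 1.857, -1.216]
force: [3.9, -0.8, 4.0]
width: 0.458
gripper_force: 4.0
```

Request:
arm_command:
  deltas: [0, 0, 0, 0, 0, 0, 48, 0, 0, 0, 0, 0, 0, 54, 0, 0, 0, 0, 0, 0, 70, 0, 0, 0, 0, 0, 0, 70, 0, 0, 0, 0, 0, 0, 70, 0, 0, 0, 0, 0, 0, 70]

```text
clock: 24.45
position: [0.5508, -0.2034, 0.1136]
ee_rot: [1.196, 1.858, -1.216]
force: [-0.8, 0.4, 0.2]
width: 0.76
gripper_force: 0.0
```

```bash
python3 fin.py|head -2; python3 - <<'E'
from h import *
sd=optics.get_image("side");sc=optics.get_image("scene")
r=lambda im,u,v,W,H,f:cv2.resize(im[v:v+H,u:u+W],None,fx=f,fy=f,interpolation=cv2.INTER_CUBIC)
cv2.imwrite("pics/side7.png",sd);cv2.imwrite("pics/comp7.png",np.hstack([r(sd,350,160,80,100,5),r(sc,290,90,80,100,5)]))
E
```

```text
24.45 [-0.8744  1.0534  0.8688  2.0141  0.6365  0.7159 -0.3633] [ 0.5508 -0.2034  0.1136] [-0.7763  0.3576  0.2161] 0.7601632584165463
rot/90 [ 0.0004  0.0002 -0.0006]
```

View pics/comp7.png

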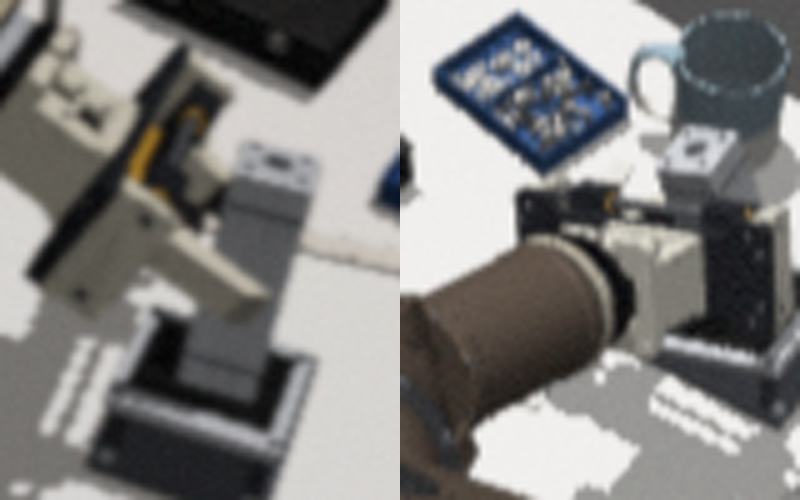

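The pillar stands free, centred on the pad: base edge at crop (180,385)→(258,400), inside the pad. The fingers are open on either side of it. Backing off along the tool axis.

Request:
arm_command:
  deltas: [0, 0, 0, 0, 0.014, 0.006, 70, 0, 0, 0, 0, 0.037, 0.016, 70, 0, 0, 0, -0.001, 0.06, 0.026, 70, 0, 0, 0, -0.001, 0.083, 0.035, 70, 0, 0, 0, -0.001, 0.11, 0.047, 70, 0, 0, 0, -0.001, 0.12, 0.055, 70, 0, 0, 0, -0.001, 0.12, 0.055, 70, 0, 0, 0, -0.001, 0.12, 0.055, 70, 0, 0, 0, -0.001, 0.12, 0.055, 70, 0, 0, 0, -0.001, 0.12, 0.055, 70]

```text
clock: 25.55
position: [0.5492, -0.0848, 0.1686]
ee_rot: [1.198, 1.857, -1.219]
force: [-1.1, 0.2, -0.3]
width: 0.759
gripper_force: 0.0
```

```bash
python3 - <<'E'
from h import *
sd=optics.get_image("side");sc=optics.get_image("scene");print(sensors.observe()["clock"])
r=lambda im,u,v,W,H,f:cv2.resize(im[v:v+H,u:u+W],None,fx=f,fy=f,interpolation=cv2.INTER_CUBIC)
cv2.imwrite("pics/comp8.png",np.hstack([r(sd,350,160,80,100,5),r(sc,290,90,80,100,5)]))
E
```

```text
25.65
```

View pics/comp8.png

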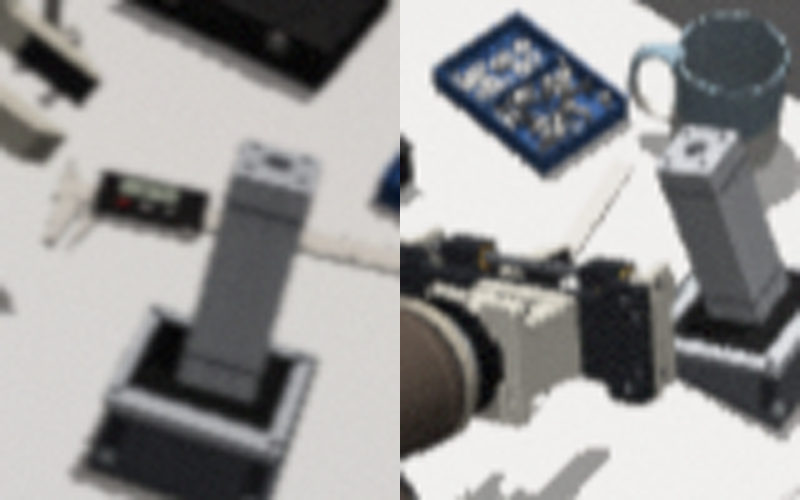

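The pillar stands alone, square to the slope, with its base about on the pad's middle, and the gripper is clear.

```bash
python3 -c "
from cell import arm;print(arm.sign_off())"
```

```text
the job is handed in; nothing more can be done
None
```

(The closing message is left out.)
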